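Close up the spindle cradle and lay the turned spindle across its two rests

TASK

Slide the cradle's orange rest in towards the wooden one until the two stand under the thick end collars of the half-turned spindle, then lay the spindle across the two V rests, one collar in each V, with about the same length sticking out beyond each rest. Set it down, do not drop it, leave it lying still on its own, and leave the polish bottle, the wax tin and the chuck key where they are.

Things in the scene. Friction and masses are not known exactly. Their poses are not given: they have to be found in the camera images.
- cradle: bench cradle, fixed: light wood base board 70 x 270 mm, top 18 mm above the bench, with an aluminium track (top at 22 mm) along its middle and two Y-shaped rests in the plane x = 0. Origin: centre of its underside, on the bench; y runs along the track, from the fixed brown wooden rest at y = -105 mm to the orange sliding rest on the +y side; z up.
- fixed_v (a point): bottom of the 90 degree V of the fixed brown wooden rest, 85 mm above the bench (axes as the cradle's). The rest is 10 mm thick along the track; the V's arms are 40 mm long, rise at 45 degrees to about 113 mm above the bench and end 34 mm either side of the middle.
- sliding_v (a point): bottom of the V of the orange sliding rest, same shape and height (85 mm). Its stem below the V is 34 mm wide across the track, 10 mm thick along it, from 37 to 84 mm above the bench, on a black carriage 52 x 28 mm, top at 37 mm. The stem can be pinched from above, fingers either side of it along the track, and dragged.
- sliding_rest (a joint): position of the orange rest in m: 0 = farthest from the fixed rest (V bottoms 210 mm apart), growing as it slides in towards the fixed rest (the cradle's -y direction) to 0.15 (60 mm apart). The V bottoms are 0.210 - value apart. It slides stiffly (3 to 4 N) and stays where it is left.
- spindle: half-turned pale wood spindle, 158 mm long, 0.16 kg, loose on the bench, lying along y: 40 mm thick at mid-length, necked either side, with a thick collar at each end (from about 50 mm off the middle; about 31 mm across). For contact it is a double cone without the necks. Origin: on its skin at mid-length, 19.5 mm from its axis, underneath at the start. It lies tipped 3.5 degrees on to one end.
- spindle_middle (a point): point on the spindle's long axis at mid-length; this point's y axis is exactly the spindle's long axis, with the ends at y = -79 and +79 mm (the spindle body's own y axis is 3.5 degrees off it)
- polish_bottle: white bottle with a black cap, 56 mm across, 130 mm high, standing; origin under its centre; not to be moved
- wax_tin_red: round tin with a red lid, 78 mm across, 31 mm high; origin under its centre; not to be moved
- key: grey T-shaped chuck key, 70 x 82 x 21 mm, lying; origin under its centre; not to be moved

How it is judged (in metres and radians):
On the way:
1. the orange rest has been slid in until the V bottoms stand 96 to 152 mm apart (value of joint sliding_rest between 0.058 and 0.114 m), for 0.2 s.
At the end, for the whole second after the job is handed in: The spindle lies still along the cradle in both Vs: its long axis within 0.08 rad of the cradle's y, its middle point within 8 mm sideways of the V bottoms and 98 to 116 mm above the bench, and each V bottom 48 to 76 mm from that middle, one on either side (under an end collar) (((y of sliding_v in the frame of spindle_middle between 0.048 and 0.076 m and y of fixed_v in the frame of spindle_middle between -0.076 and -0.048 m) or (y of fixed_v in the frame of spindle_middle between 0.048 and 0.076 m and y of sliding_v in the frame of spindle_middle between -0.076 and -0.048 m)) and angle between the y axis of spindle_middle and the y axis of cradle, either way round below 0.08 rad and x of spindle_middle in the frame of cradle between -0.008 and 0.008 m and z of spindle_middle in the frame of cradle between 0.098 and 0.116 m and linear speed of spindle below 0.02 m/s and angular speed of spindle below 0.3 rad/s); the robot touches nothing.
It fails at once if the spindle is dropped (falls free, out of the fingers, at more than 0.6 m/s) (linear speed of spindle above 0.6 m/s and contact force between spindle and the fingers below 0.1 N).
It fails at once if the polish bottle is moved by more than 30 mm (distance of polish_bottle from where it was at the start of the episode above 0.03 m).
It fails at once if the wax tin is moved by more than 30 mm (distance of wax_tin_red from where it was at the start of the episode above 0.03 m).
It fails at once if the chuck key is moved by more than 30 mm (distance of key from where it was at the start of the episode above 0.03 m).
It also fails if it takes over 48 s, if anything falls off the work surface, if the arm or the gripper's body presses on something with over 40 N, if the wrist force passes 120 N, or if a joint passes its speed limit or range.

ROBOT

A 7-joint arm with a two-finger parallel gripper is mounted at the origin on a cart in front of the work surface, level with it; the furniture and walls round the work are solid. World frame = base frame: x ahead of the robot, y to its left, z up, the work surface at z = 0. Lengths are in mm, angles in rad, forces in N, time in s.
With the tool pointing down it reaches from about 350 to 900 mm from the base axis. Payload 19.9 kg.
Tool frame: the origin (TCP) lies between the finger pads; the fingertips stand 8 mm ahead of it and the grasp point (between the pads) lies 11 mm behind it (env.finger_overhang is the distance from the TCP to the fingertips, in mm); z points along the fingers, y is the line along which they close (so a half turn about z gives the same grasp; the last joint's range is limited). The gripper opens to 85 mm and grips with 20 to 120 N. Pads are 22 mm wide; open, the fingers measure 114 mm over their backs; the gripper's body (76 mm by 85 mm) begins 54 mm behind the grasp point. The pads swing forward as they close: fully open they stand 13 mm farther back than shut.
Start: joints at [-1.202, 0.417, -0.01, 1.614, 0.005, 1.111, -0.053], TCP at [249.004, 573.236, 239.26] pointing down, gripper open.
Joint ranges: [-2.81, 2.81], [-0.39, 2.02], [-1.27, 1.25], [0.06, 2.57], [-1.19, 4.33], [0.19, 2], [-2.82, 2.82]. Speed limits (rad/s): [1.89, 1.89, 2.39, 2.39, 3.01, 3.01, 3.01].

INTERFACE

Orientations are given as a 3x3 rotation matrix whose columns are the frame's x, y, z axes.
In Python, from bench import env, get_image, camera_info gives the robot as it stands. The module is installed in compiled form; this text tells all that it offers.
- The arm moves only by the tool arm_command, never from a script. Its argument "commands" is one flat list of numbers, 7 for each row, row after row: the shift along the tool's x, y, z normalised to -1 to 1, where 1 is 0.1 m, then the turn, a rotation vector about the tool's x, y, z normalised to -1 to 1, where 1 is 2 rad, then the opening, from -1 (shut) to 1 (fully open). In form: [x, y, z, wx, wy, wz, hand, x, y, z, wx, wy, wz, hand, ...]. A call has 1 to 8 rows; each row is the pose to reach, as a shift and turn from the pose commanded when the call began, along the tool's axes at that moment; what a row does not reach only later rows make up. A row lasts 1/10 s, in which the tool goes at most 50 mm and 8.59 degrees, less where a joint would pass 70% of its speed; a pose out of reach is approached as far as the arm can. A call with a number of a shift or a turn outside -1 to 1 is refused whole. A call with a gripper value outside its range is refused whole. The fingers move at their own pace and stop on an object; "newtons" is the grip in N (left out, the last holds). Time passes only in rows, so rows that repeat a pose let the fingers close. It gives the time, the measured TCP pose, the force, the opening and the grip force at its end, in the units of the state.
- env.get_obs(): the state, without advancing time (a new reading comes with each control period).
- get_image(name): name is "scene" or "top" or "wrist"; returns the picture (400x640x3 uint8, red, green, blue); there is no depth.
- camera_info(name): a dict with "fovy" (degrees; the focal length in pixels is half the picture's height over the tangent of half this angle, whatever the lens; pixels are square), "cx", "cy" (the principal point, pixels), "distortion" ([k1, k2, p1, p2, k3] as OpenCV has them; the pictures are not rectified), "xyz" and "orientation" of the camera in the world. Camera axes: x right, y down, z forward; pixel columns grow to the right and rows downward; lengths in mm; the calibration is good to about 2 mm. A picture is of the moment at which its call begins: read the wrist's pose just before it. camera_info takes no time and is no camera call; for the wrist camera it gives the pose at the moment of the call.
- env.close_job(): hands the job in; it is judged then, once.
The state is a dict: "t": time; "q": joint angles; "qvel": joint speeds; "joint_torque": joint torques, N m; "eef_pos": TCP position; "tcp_rot": TCP orientation; "wrist_force": force on the tool from outside, world axes, zero at the start; "moment": the same for the moment, N m; "width": finger opening in mm; "finger_force": force on a finger pad.
Only numpy, scipy, OpenCV 4.12 (cv2) and the standard library are available. Lean on these libraries where they do the work, as an engineer would, in place of code of your own. Each camera call takes 0.05 s, during which the arm holds its last target. There are 200 camera calls.

## Working session

There is one attempt and no reset: what is moved stays moved. The work goes in short steps, Python scripts to look and compute and a tool call to move; the robot and the scene stay as the last step left them, time stands still between calls to the robot, and variables do not carry over. Pictures are saved under pics/ and viewed, at most 10 in all, crops included, and the job is handed in when it is done.

Besides the shell and the picture viewer there is one more tool, called as name(argument=value, ...) on one line, values as JSON. arm_command: Moves the arm, as the interface text tells. Scaled input: -1 to 1 covers 0.1 m each way for a shift and 2 rad each way for a turn. Its arguments: {"type":"object","properties":{"commands":{"type":"array","items":{"type":"number"}},"newtons":{"type":"number"}},"required":["commands"]}

```bash
mkdir -p pics
cat > h.py <<'E'
import numpy as np, cv2
from bench import env, get_image, camera_info
def K(c):
    f=200/np.tan(np.radians(c['fovy'])/2); return np.array([[f,0,c['cx']],[0,f,c['cy']],[0,0,1.]])
def ray(c,uv):
    p=cv2.undistortPoints(np.array(uv,float).reshape(-1,1,2),K(c),np.array(c['distortion'],float)).reshape(-1,2)
    d=np.c_[p,np.ones(len(p))]@np.array(c['orientation']).T
    return np.array(c['xyz']),d
def onz(c,uv,z):
    o,d=ray(c,uv); return o+d*((z-o[2])/d[:,2])[:,None]
def snap(n,f):
    c=camera_info(n); im=get_image(n); cv2.imwrite('pics/'+f,im[:,:,::-1]); return c,im
E
python3 - <<'E'
from h import *
a,i=snap('top','top0.png');b,j=snap('scene','sc0.png')
cv2.imwrite('pics/both.png',np.vstack([i,j])[:,:,::-1][:, :]) 
for c in(a,b):print({k:np.round(v,3).tolist() for k,v in c.items()})
E
```

```text
{'fovy': 51.393, 'cx': 321.098, 'cy': 204.741, 'distortion': [-0.062, 0.0, 0.0, 0.0, 0.0], 'xyz': [353.45, -67.044, 1147.457], 'orientation': [[-0.029, -0.98, 0.195], [-1.0, 0.027, -0.013], [0.008, -0.195, -0.981]]}
{'fovy': 53.459, 'cx': 318.858, 'cy': 193.272, 'distortion': [0.013, 0.0, 0.0, 0.0, 0.0], 'xyz': [87.193, -223.318, 755.605], 'orientation': [[0.283, -0.782, 0.555], [-0.959, -0.232, 0.162], [0.002, -0.579, -0.816]]}
```

View pics/top0.png

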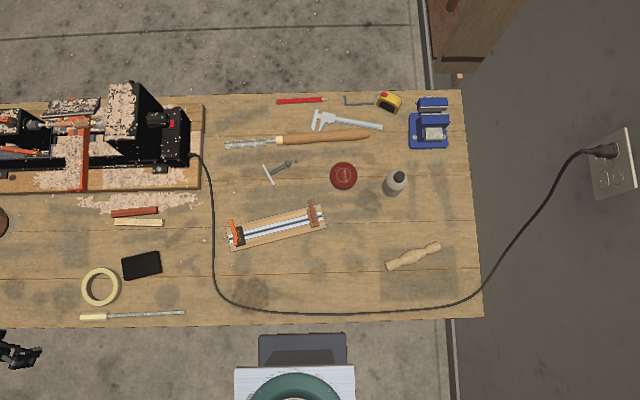

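View pics/sc0.png

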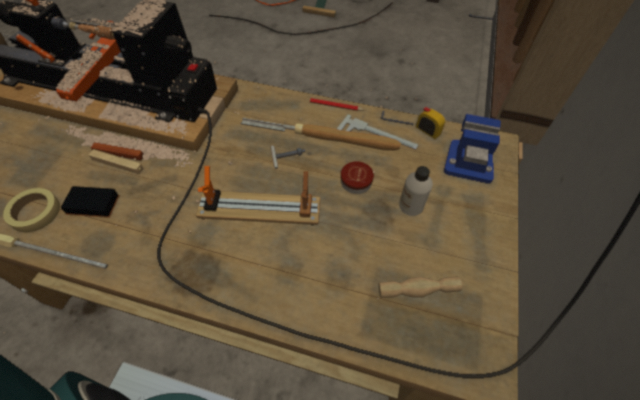

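The top view shows the cradle with its orange rest at about (237,232) and its wooden rest at (316,215). The spindle is at (413,257), the tin at (343,176), the bottle at (396,183) and the key at (278,172). The scene view agrees.

Run:
```python
from h import *
c=camera_info('top'); im=cv2.imread('pics/top0.png')
cr=np.hstack([cv2.resize(im[195:260,215:340],None,fx=4,fy=4,interpolation=cv2.INTER_CUBIC),cv2.resize(im[225:290,375:450],None,fx=4,fy=4,interpolation=cv2.INTER_CUBIC)])
cv2.imwrite('pics/crop.png',cr)
hsv=cv2.cvtColor(im,cv2.COLOR_BGR2HSV)
print('spindle px',hsv[257,413],hsv[262,395],'table',hsv[280,400],hsv[240,400],'track',hsv[225,275],'board',hsv[218,270], 'wood',hsv[214,316])
for n,p,z in(('orange',(237,232),100),('wood',(316,215),100),('spA',(390,265),16),('spB',(437,246),16),('bottle',(396,190),60),('tin',(343,176),31),('key',(278,172),10)):
    print(n,onz(c,[p],z).round(0))
```

```text
spindle px [ 19  81 186] [ 20  79 191] table [ 18  80 140] [ 18  96 170] track [110  13 230] board [ 18  98 188] wood [  9  72 152]
orange [[497. 134. 100.]]
wood [[535. -67. 100.]]
spA [[ 407. -264.   16.]]
spB [[ 454. -397.   16.]]
bottle [[ 604. -285.   60.]]
tin [[ 655. -145.   31.]]
key [[677.  37.  10.]]
```

View pics/crop.png

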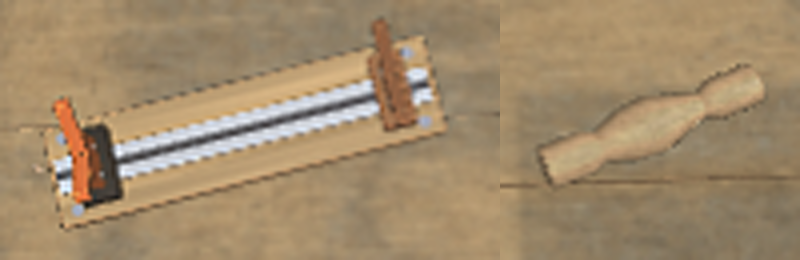

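The crop shows the board corners at about (225,228), (231,252), (326,227) and (321,204). The spindle ends are at about (386,266) and (439,246).

Run:
```python
from h import *
c=camera_info('top')
P=onz(c,[(225,228.3),(230.7,251.7),(326.2,227.5),(321.2,204.3)],18); ce=P.mean(0)
print('board',P.round(0).tolist(),ce.round(1)); y=(P[0]+P[1]-P[2]-P[3])/2;print(np.linalg.norm(y),'yaw of y axis',np.degrees(np.arctan2(-y[0],y[1])))
u=y/np.linalg.norm(y); print('fixed v',ce-105*u)
O=onz(c,[(230.5,220.7),(235,245)],113);W=onz(c,[(310,200.5),(315,226.7)],113)
print(O.round(0),O.mean(0),W.round(0),W.mean(0))
S=onz(c,[(386.2,266.2),(439.2,245.7)],16);d=S[0]-S[1];print(S.round(1),S.mean(0),np.linalg.norm(d),np.degrees(np.arctan2(-d[0],d[1])))
o=env.get_obs();w=camera_info('wrist');R=np.array(o['tcp_rot'])
print(o['t'],o['eef_pos'],R.round(3).tolist(),w['fovy'],R.T@(w['xyz']-np.array(o['eef_pos'])),(R.T@np.array(w['orientation'])).round(2).tolist(),o['width'])
```

```text
board [[519.0, 183.0, 18.0], [455.0, 167.0, 18.0], [514.0, -95.0, 18.0], [579.0, -83.0, 18.0]] [516.7  43.2  18. ]
270.2269119995756 yaw of y axis 12.738364957457392
fixed v [539.82772394 -59.2236826   18.        ]
[[524. 149. 113.]
 [463. 137. 113.]] [493.36162431 142.50911003 113.        ] [[571. -53. 113.]
 [503. -64. 113.]] [536.95099042 -58.66406524 113.        ]
[[ 403.8 -253.7   16. ]
 [ 454.8 -403.    16. ]] [ 429.33117351 -328.3395521    16.        ] 157.80046484194796 18.854392027664726
0.1 [248.89642476 572.94824849 238.72275612] [[-0.917, 0.398, -0.0], [0.398, 0.917, -0.001], [-0.0, -0.001, -1.0]] 70.46701192284443 [  82.14976156    1.15064209 -134.70069122] [[-0.0, -0.95, -0.32], [1.0, -0.0, -0.0], [-0.0, -0.32, 0.95]] 85.77276423298684
```

arm_command(commands=[-0.4,-0.3,0,0,0,-0.07,1,-0.8,-0.6,0,0,0,-0.14,1,-1,-0.75,0,0,0,-0.21,1,-1,-0.75,0,0,0,-0.28,1,-1,-0.75,0,0,0,-0.316,1,-1,-0.75,0,0,0,-0.316,1], newtons=40)

```text
t: 0.7
eef_pos: [310.9, 464.3, 239.1]
tcp_rot: [[-0.975, -0.221, -0.0], [-0.221, 0.975, -0.0], [0.0, -0.0, -1.0]]
wrist_force: [-0.1, -0.0, -0.5]
width: 85.4
finger_force: 0.0
```

arm_command(commands=[-0.15,-0.5,0,0,0,0,1,-0.3,-1,0,0,0,0,1,-0.3,-1,0,0,0,0,1])

```text
t: 1.0
eef_pos: [365.1, 368.7, 239.2]
tcp_rot: [[-0.977, -0.211, 0.001], [-0.211, 0.977, -0.002], [-0.0, -0.002, -1.0]]
wrist_force: [0.1, 1.5, -0.1]
width: 85.4
finger_force: 0.0
```

arm_command(commands=[-0.15,-0.5,0,0,0,0,1,-0.3,-1,0,0,0,0,1,-0.3,-1,0,0,0,0,1])

```text
t: 1.3
eef_pos: [416.1, 277.6, 239.3]
tcp_rot: [[-0.977, -0.211, 0.001], [-0.211, 0.977, -0.002], [-0.0, -0.002, -1.0]]
wrist_force: [-0.1, 1.5, -0.7]
width: 85.4
finger_force: 0.0
```

arm_command(commands=[-0.15,-0.5,0,0,0,0,1,-0.3,-1,0,0,0,0,1,-0.3,-1,0,0,0,0,1,-0.3,-1,0,0,0,0,1])

```text
t: 1.7
eef_pos: [465.2, 190.7, 239.2]
tcp_rot: [[-0.976, -0.216, -0.0], [-0.216, 0.976, -0.0], [0.0, -0.0, -1.0]]
wrist_force: [-0.1, -0.3, -0.5]
width: 85.2
finger_force: 0.0
```

```bash
cat >> h.py <<'E'
def move(tgt,ydir=None):
    o=env.get_obs();R=np.array(o['tcp_rot']);p=np.array(o['eef_pos'])
    s=f"t {o['t']:.2f} pos {p.round(1)} y {R[:,1].round(3)} z {R[:,2].round(3)} F {np.round(o['wrist_force'],1)} w {o['width']:.1f} | shift {(R.T@(np.array(tgt)-p)/100).round(3)}"
    if ydir is not None:
        v=R.T@np.r_[ydir,0]; s+=f" wz {np.arctan2(-v[0],v[1])/2:.3f}"
    print(s)
E
python3 - <<'E'
from h import *
move((493.4,142.5,200),(-.2205,.9754))
c,im=snap('wrist','w1.png')
E
```

```text
t 1.70 pos [465.2 190.7 239.2] y [-0.216  0.976 -0.   ] z [-0. -0. -1.] F [-0.1 -0.3 -0.5] w 85.2 | shift [-0.171 -0.532  0.392] wz -0.002
```

View pics/w1.png

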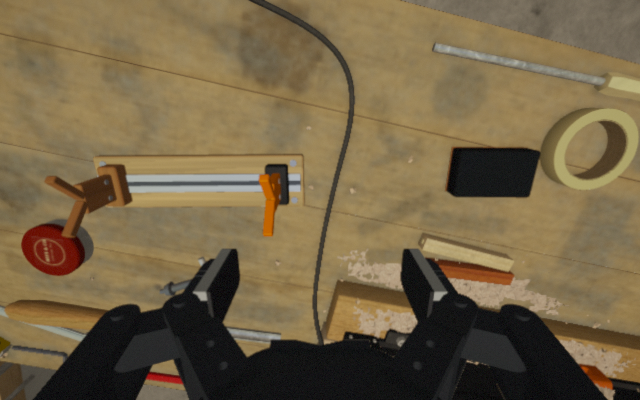

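The wrist view shows the board corners at (95,157), (302,153) and (303,205). The black carriage is at about (277,184), and the orange V tips are at about (270,177) and (268,233).

Run:
```python
from h import *
c=camera_info('wrist'); im=cv2.imread('pics/w1.png');hsv=cv2.cvtColor(im,cv2.COLOR_BGR2HSV)
P=onz(c,[(302,153),(303,205.5),(95,157)],18);print(P.round(1)); ce=(P[1]+P[2])/2;v=P[0]-P[2];print('centre',ce,'yaw',np.degrees(np.arctan2(-v[0],v[1])))
o=cv2.inRange(hsv,(3,180,120),(15,255,255));o[:,330:]=0
ys,xs=np.nonzero(o);print(xs.min(),xs.max(),ys.min(),ys.max())
for y in range(ys.min(),ys.max()+1,5):
    r=xs[ys==y]; print(y,r.min(),r.max(),end='; ')
print()
print(onz(c,[(269.5,176),(268,235)],113).round(1), onz(c,[(277,184)],37).round(1))
W=onz(c,[(47,180),(69,234)],113);print('wood tips',W,W.mean(0))
```

```text
[[452.8 167.4  18. ]
 [522.1 182.7  18. ]
 [514.7 -89.1  18. ]]
centre [518.4032604   46.80037368  18.        ] yaw 13.576513388994066
21 275 167 383
167 102 102; Traceback (most recent call last):
  File "<stdin>", line 7, in <module>
    return umr_minimum(a, axis, None, out, keepdims, initial, where)
ValueError: zero-size array to reduction operation minimum which has no identity
```

arm_command(commands=[-0.19,-0.48,0.2,0,0,-0.005,1,-0.19,-0.48,0.7,0,0,-0.005,1,-0.19,-0.48,0.9,0,0,-0.005,1,-0.19,-0.48,0.9,0,0,-0.005,1])

```text
t: 2.15
eef_pos: [491.8, 149.9, 146.5]
tcp_rot: [[-0.973, -0.231, -0.005], [-0.231, 0.973, -0.002], [0.005, -0.001, -1.0]]
wrist_force: [-1.0, 0.8, -0.3]
width: 85.4
finger_force: 0.0
```

Run:
```python
from h import *
move((494.4,147.0,55),(-.2267,.974))
c,im=snap('wrist','w2.png')
```

```text
t 2.15 pos [491.8 149.9 146.5] y [-0.231  0.973 -0.001] z [-0.005 -0.002 -1.   ] F [-1.   0.8 -0.3] w 85.4 | shift [-0.023 -0.034  0.915] wz 0.002
```

View pics/w2.png

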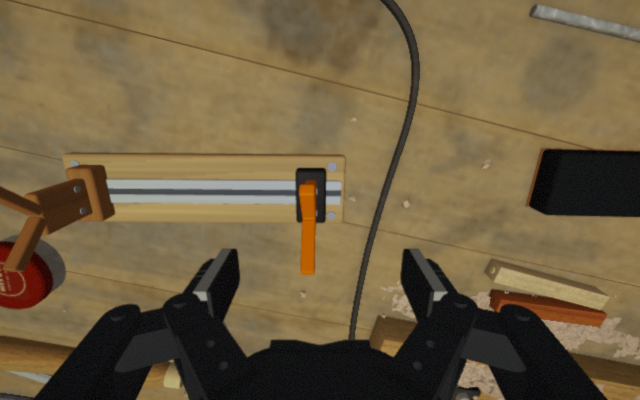

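The orange V runs vertically at x≈308, from 184 to 273. The board's right edge is at x≈344, from 155 to 221, and the carriage is at (311,196).

Run:
```python
from h import *
c=camera_info('wrist')
P=onz(c,[(344.5,155),(344,222),(65,154.5)],18);ce=(P[1]+P[2])/2;v=P[0]-P[2];print(P.round(1),'centre',ce,'yaw',np.degrees(np.arctan2(-v[0],v[1])))
print(onz(c,[(308,273)],113), onz(c,[(311,196)],37))
```

```text
[[456.6 166.8  18. ]
 [523.4 183.9  18. ]
 [516.7 -91.3  18. ]] centre [520.04182793  46.28595316  18.        ] yaw 13.117768059332523
[[527.57363984 151.05455981 113.        ]] [[497.30266881 144.06613286  37.        ]]
```

arm_command(commands=[-0.03,-0.06,0.2,0,0,0,1,-0.03,-0.06,0.5,0,0,0,1,-0.03,-0.06,0.8,0,0,0,1,-0.03,-0.06,0.91,0,0,0,0.5,-0.03,-0.06,0.91,0,0,0,-0.2,-0.03,-0.06,0.91,0,0,0,-1,-0.03,-0.06,0.91,0,0,0,-1,-0.03,-0.06,0.91,0,0,0,-1], newtons=40)

```text
t: 3.0
eef_pos: [498.8, 144.3, 59.5]
tcp_rot: [[-0.973, -0.23, 0.002], [-0.23, 0.973, 0.001], [-0.002, 0.0, -1.0]]
wrist_force: [1.6, -5.7, 2.7]
width: 12.6
finger_force: 1.9
```

Run:
```python
from h import *
move((495.5+.2267*86,144.5-.974*86,55),(-.2267,.974))
o=env.get_obs();print(o['finger_force'])
```

```text
t 3.00 pos [498.8 144.3  59.5] y [-0.23   0.973  0.   ] z [ 0.002  0.001 -1.   ] F [ 1.6 -5.7  2.7] w 12.6 | shift [ 0.035 -0.85   0.045] wz 0.002
1.8898949772119522
```

arm_command(commands=[0,0,0,0,0,0,-1,0,0,0,0,0,0,-1,0,0,0,0,0,0,-1,0,-0.15,0,0,0,0,-1,0,-0.3,0,0,0,0,-1,0,-0.45,0,0,0,0,-1,0,-0.6,0,0,0,0,-1])

```text
t: 3.7
eef_pos: [512.2, 85.7, 59.5]
tcp_rot: [[-0.973, -0.23, 0.001], [-0.23, 0.973, 0.001], [-0.001, 0.001, -1.0]]
wrist_force: [-7.7, 2.9, 15.0]
width: 9.2
finger_force: 43.0
```

Run:
```python
from h import *
move((495.5+.2267*86,144.5-.974*86,55),(-.2267,.974))
o=env.get_obs();print(o['finger_force'])
c,im=snap('wrist','w3.png')
```

```text
t 3.70 pos [512.2  85.7  59.5] y [-0.23   0.973  0.001] z [ 0.001  0.001 -1.   ] F [-7.7  2.9 15. ] w 9.2 | shift [ 0.03  -0.25   0.044] wz 0.002
42.99853686243296
```

View pics/w3.png

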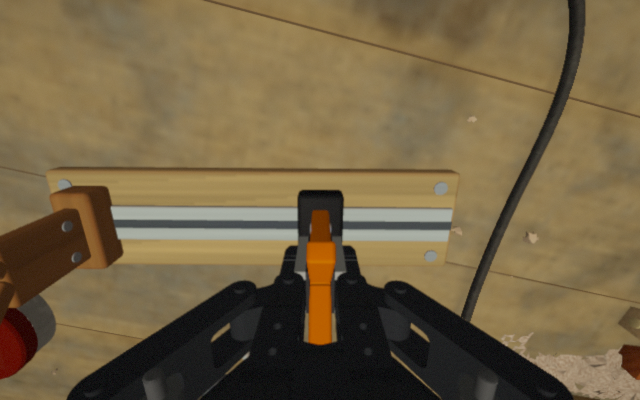

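arm_command(commands=[0,-0.1,-0.04,0,0,0,-1,0,-0.22,-0.04,0,0,0,-1,0,-0.22,-0.04,0,0,0,-1])

```text
t: 4.05
eef_pos: [516.5, 62.8, 61.7]
tcp_rot: [[-0.974, -0.228, -0.001], [-0.228, 0.974, -0.001], [0.002, -0.001, -1.0]]
wrist_force: [2.5, -3.1, -21.0]
width: 9.8
finger_force: 42.4
```

Run:
```python
from h import *
move((0,0,0))
c=camera_info('wrist');im=get_image('wrist');cv2.imwrite('pics/w4.png',im[:,:,::-1])
im=cv2.imread('pics/w3.png')
```

```text
t 4.05 pos [516.5  62.8  61.7] y [-0.228  0.974 -0.001] z [-0.001 -0.001 -1.   ] F [  2.5  -3.1 -21. ] w 9.8 | shift [5.171 0.568 0.624]
```

View pics/w4.png

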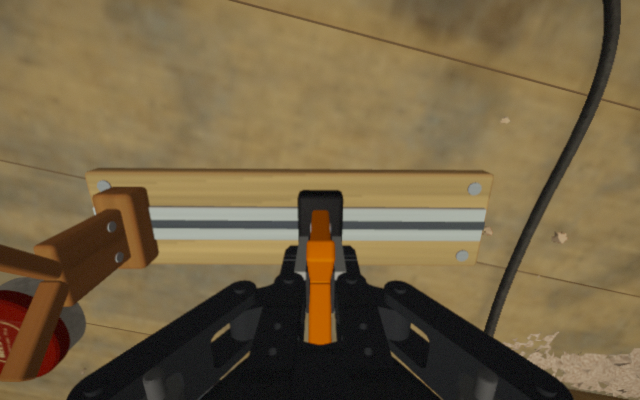

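The orange rest is still gripped at (320,270). The board's right edge runs from about (489,178) to (477,264), and its top left corner is at about (90,176).

Run:
```python
from h import *
c=camera_info('wrist')
P=onz(c,[(489,178),(477,264),(90,175)],18);ce=(P[1]+P[2])/2;v=P[0]-P[2];print(P.round(1),'centre',ce,np.linalg.norm(v),np.linalg.norm(P[0]-P[1]),'yaw',np.degrees(np.arctan2(-v[0],v[1])))
u=v/np.linalg.norm(v);o=np.array(env.get_obs()['eef_pos']);print('orange along',(o-ce)@u,'across',(o-ce)@np.array([u[1],-u[0],0]))
print('wood V bottom',onz(c,[(60,272)],85))
```

```text
[[459.3 164.5  18. ]
 [521.3 182.6  18. ]
 [516.4 -89.6  18. ]] centre [518.86592369  46.4841144   18.        ] 260.44492914265226 64.62538611733024 yaw 12.667319609348404
orange along 16.94277886519176 across 1.2870602598736451
wood V bottom [[537.25827738 -53.38437416  85.        ]]
```

arm_command(commands=[0,0,0,0,0,0,0,0,0,0,0,0,0,1,0,0,0,0,0,0,1,0,0,-0.3,0,0,0,1,0,0,-0.7,0,0,0,1,0,0,-1,0,0,0,1,0,0,-1,0,0,0,1])

```text
t: 4.8
eef_pos: [519.1, 64.8, 166.6]
tcp_rot: [[-0.973, -0.23, 0.007], [-0.23, 0.973, 0.002], [-0.007, -0.0, -1.0]]
wrist_force: [0.5, 0.1, 0.0]
width: 84.9
finger_force: 0.0
```

Run:
```python
from h import *
print(np.round(env.get_obs()['q'],2))
move((429,-328,160),(.9463,.3232))
```

```text
[-0.31  0.32  0.15  1.94 -0.06  0.87  1.68]
t 4.80 pos [519.1  64.8 166.6] y [-0.23   0.973 -0.   ] z [ 0.007  0.002 -1.   ] F [0.5 0.1 0. ] w 84.9 | shift [ 1.783 -3.615  0.054] wz 0.737
```

arm_command(commands=[0.15,-0.3,0,0,0,0.07,1,0.3,-0.6,0,0,0,0.14,1,0.5,-1,0,0,0,0.21,1,0.5,-1,0,0,0,0.28,1,0.5,-1,0,0,0,0.35,1,0.5,-1,0,0,0,0.42,1])

```text
t: 5.4
eef_pos: [491.3, -44.7, 162.3]
tcp_rot: [[-0.817, 0.576, 0.0], [0.576, 0.817, 0.0], [-0.0, 0.0, -1.0]]
wrist_force: [-0.5, 1.5, 0.5]
width: 85.8
finger_force: 0.0
```

Run:
```python
from h import *
move((429,-328,160),(.9463,.3232))
```

```text
t 5.40 pos [491.3 -44.7 162.3] y [0.576 0.817 0.   ] z [ 0.  0. -1.] F [-0.5  1.5  0.5] w 85.8 | shift [-1.123 -2.675  0.023] wz 0.314
```

arm_command(commands=[-0.15,-0.35,0,0,0,0.07,1,-0.3,-0.7,0,0,0,0.14,1,-0.4,-1,0,0,0,0.21,1,-0.4,-1,0,0,0,0.28,1,-0.4,-1,0,0,0,0.314,1])

```text
t: 5.9
eef_pos: [466.8, -150.3, 162.3]
tcp_rot: [[-0.322, 0.947, 0.0], [0.947, 0.322, -0.0], [-0.0, 0.0, -1.0]]
wrist_force: [1.2, 0.9, 0.2]
width: 85.5
finger_force: 0.0
```

arm_command(commands=[-0.4,-0.23,0,0,0,0,1,-0.8,-0.46,0,0,0,0,1,-0.8,-0.46,0,0,0,0,1,-0.8,-0.46,0,0,0,0,1])

```text
t: 6.3
eef_pos: [449.6, -240.9, 162.2]
tcp_rot: [[-0.327, 0.945, -0.0], [0.945, 0.327, -0.0], [-0.0, -0.0, -1.0]]
wrist_force: [0.5, 0.3, 0.3]
width: 85.5
finger_force: 0.0
```

Run:
```python
from h import *
move((429,-328,160),(.9463,.3232))
snap('wrist','w5.png')
```

```text
t 6.30 pos [ 449.6 -240.9  162.2] y [ 0.945  0.327 -0.   ] z [-0. -0. -1.] F [0.5 0.3 0.3] w 85.5 | shift [-0.755 -0.48   0.022] wz 0.002
```

View pics/w5.png

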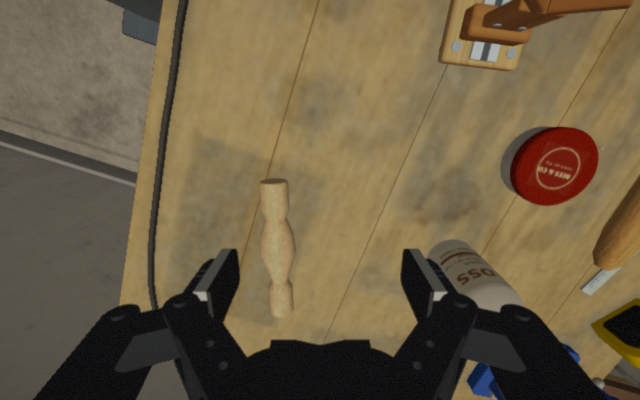

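The wrist view shows the spindle with its top end at (274,182), its middle at (279,248) and its bottom end at (283,314).

Run:
```python
from h import *
c=camera_info('wrist')
for za,zb in((15,25),(20,20),(25,15)):
    A=onz(c,[(274,184)],za)[0];B=onz(c,[(283.5,312)],zb)[0];d=A-B
    print(A.round(1),B.round(1),((A+B)/2).round(1),np.linalg.norm(d).round(1),np.degrees(np.arctan2(-d[0],d[1])).round(1))
s=camera_info('scene')
print(onz(s,[(420.5,287.5)],19.5))
move((430,-328,14))
```

```text
[ 405.6 -255.8   15. ] [ 460.5 -399.9   25. ] [ 433.1 -327.8   20. ] 154.5 20.8
[ 405.9 -254.1   20. ] [ 461.2 -404.2   20. ] [ 433.6 -329.2   20. ] 160.0 20.2
[ 406.3 -252.5   25. ] [ 461.9 -408.6   15. ] [ 434.1 -330.5   20. ] 166.1 19.6
[[ 429.17630407 -329.87180294   19.5       ]]
t 6.35 pos [ 450.  -239.9  162.1] y [ 0.944  0.329 -0.   ] z [-0.  0. -1.] F [-0.7  0.8  0.8] w 84.8 | shift [-0.767 -0.478  1.481]
```

arm_command(commands=[-0.4,-0.23,0.1,0,0,-0.008,1,-0.78,-0.46,0.4,0,0,-0.008,1,-0.78,-0.46,0.8,0,0,-0.008,1,-0.78,-0.46,0.9,0,0,-0.008,1,-0.78,-0.46,0.9,0,0,-0.008,1])

```text
t: 6.85
eef_pos: [432.1, -327.3, 71.4]
tcp_rot: [[-0.345, 0.938, -0.002], [0.938, 0.345, 0.002], [0.002, -0.002, -1.0]]
wrist_force: [-0.0, 0.7, 1.1]
width: 85.7
finger_force: 0.0
```

Run:
```python
from h import *
move((432,-328.5,10))
snap('wrist','w6.png')
```

```text
t 6.85 pos [ 432.1 -327.3   71.4] y [ 0.938  0.345 -0.002] z [-0.002  0.002 -1.   ] F [-0.   0.7  1.1] w 85.7 | shift [-0.012 -0.004  0.614]
```

View pics/w6.png

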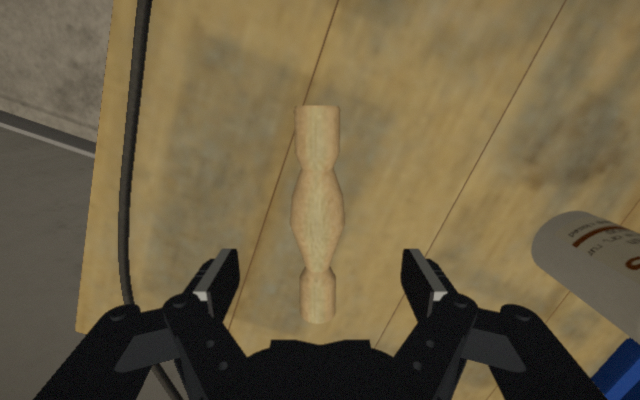

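The spindle lies upright in the picture at x≈318, with its ends at y=106 and 322 and its belly at about 212. It is centred between the fingers.

Run:
```python
from h import *
c=camera_info('wrist');R=np.array(env.get_obs()['tcp_rot']);o=np.array(env.get_obs()['eef_pos'])
for uv,z in(((318,106),15),((318,106),25),((318,322),25),((318,322),15),((318,212),38),((318,212),30)):
    print(uv,z,(R.T@(onz(c,[uv],z)[0]-o)).round(1))
```

```text
(318, 106) 15 [78.6 -0.7 57.9]
(318, 106) 25 [78.9 -0.6 47.9]
(318, 322) 25 [-86.5  -1.3  47.8]
(318, 322) 15 [-95.7  -1.4  57.8]
(318, 212) 38 [13.8 -0.8 34.8]
(318, 212) 30 [10.6 -0.9 42.8]
```

arm_command(commands=[0,0,0.3,0,0,0,1,0,0,0.55,0,0,0,1,0,0,0.6,0,0,0,0.5,0,0,0.6,0,0,0,0,0,0,0.6,0,0,0,-1,0,0,0.6,0,0,0,-1,0,0,0.6,0,0,0,-1,0,0,0.6,0,0,0,-1], newtons=40)

```text
t: 7.7
eef_pos: [433.3, -329.4, 14.2]
tcp_rot: [[-0.344, 0.939, 0.003], [0.939, 0.344, -0.001], [-0.002, 0.002, -1.0]]
wrist_force: [0.7, 1.3, 9.9]
width: 37.7
finger_force: 39.0
```

arm_command(commands=[0,0,0,0,0,0,-1,0,0,0,0,0,0,-1,0,0,-0.05,0,0,0,-1,0,0,-0.15,0,0,0,-1,0,0,-0.4,0,0,0,-1,0,0,-0.7,0,0,0,-1,0,0,-1,0,0,0,-1,0,0,-1,0,0,0,-1])

```text
t: 8.5
eef_pos: [433.6, -330.2, 116.7]
tcp_rot: [[-0.344, 0.939, 0.005], [0.939, 0.344, -0.003], [-0.004, 0.004, -1.0]]
wrist_force: [0.6, -1.0, -1.8]
width: 37.4
finger_force: 40.6
```

Run:
```python
from h import *
move((529.1,3.4,170),(.974,.2267))
i=snap('wrist','w7.png')[1]; j=snap('scene','sc7.png')[1]
cv2.imwrite('pics/b7.png',np.vstack([cv2.resize(i[:,100:540],None,fx=.9,fy=.9),cv2.resize(j[120:320,330:550],(396,240))])[:,:,::-1])
```

```text
t 8.50 pos [ 433.6 -330.2  116.7] y [0.939 0.344 0.004] z [ 0.005 -0.003 -1.   ] F [ 0.6 -1.  -1.8] w 37.4 | shift [ 2.802  2.045 -0.537] wz 0.061
```

View pics/b7.png

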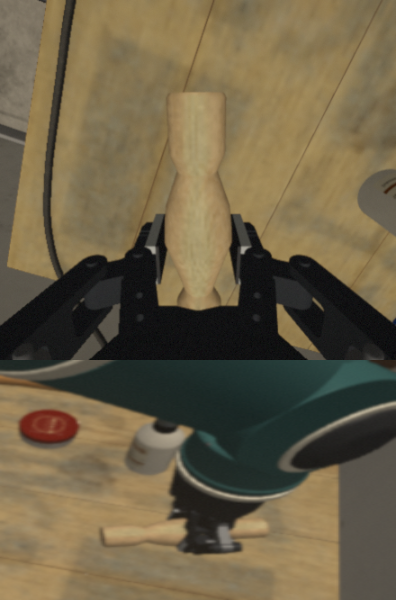

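The spindle is held at its middle, between the pads, and lifted clear. I now measure its tilt from the scene picture.

Run:
```python
from h import *
c=camera_info('scene');im=cv2.imread('pics/sc7.png');hsv=cv2.cvtColor(im,cv2.COLOR_BGR2HSV)
o=env.get_obs();R=np.array(o['tcp_rot']);p=np.array(o['eef_pos'])
def proj(P): 
    M=np.array(c['orientation']).T; return cv2.projectPoints(np.array(P,float).reshape(-1,3),cv2.Rodrigues(M)[0],-M@np.array(c['xyz']),K(c),np.array(c['distortion'],float))[0].reshape(-1,2).round(1)
for x in(79,55,-55,-79):
    print(x,[proj([p+R@np.array([x,0,-5+s*x*np.tan(np.radians(3.5))])])[0].tolist() for s in(-1,0,1)])
g=cv2.cvtColor(im,cv2.COLOR_BGR2GRAY)
for x in (388,392,396,400,466,470,474,477):
    print(x,[f"{int(a)},{int(b)}" for a,b in zip(hsv[246:284,x,1],g[246:284,x])])
```

```text
79 [[387.6, 265.2], [387.2, 266.4], [386.8, 267.6]]
55 [[401.2, 264.8], [400.9, 265.6], [400.6, 266.4]]
-55 [[462.7, 262.8], [463.2, 262.0], [463.8, 261.2]]
-79 [[475.9, 262.4], [476.8, 261.2], [477.7, 260.0]]
388 ['112,141', '113,143', '115,144', '116,143', '115,142', '115,141', '115,139', '112,137', '110,138', '108,139', '105,143', '104,142', '103,141', '105,143', '105,147', '103,153', '101,155', '101,156', '100,152', '99,145', '102,140', '107,130', '106,122', '108,113', '108,110', '107,107', '106,100', '103,92', '101,89', '94,96', '90,112', '88,120', '91,121', '97,122', '96,123', '92,124', '89,127', '83,129']
392 ['112,137', '113,140', '113,142', '111,142', '114,141', '113,140', '114,138', '112,137', '110,137', '109,136', '107,137', '107,137', '108,139', '106,148', '104,157', '101,162', '100,163', '97,165', '95,166', '96,165', '98,161', '101,156', '105,150', '110,145', '107,141', '106,134', '108,126', '107,113', '106,99', '97,95', '88,113', '87,119', '86,121', '88,120', '93,120', '95,121', '98,123', '93,125']
396 ['110,141', '108,144', '110,146', '113,144', '114,142', '114,139', '
[... 1668 characters left out ...]
 '90,169', '90,171', '90,174', '90,171', '97,163', '104,154', '107,147', '107,137', '107,124', '106,112', '106,100', '102,101', '103,124', '101,134', '100,134', '100,135', '100,135', '100,136', '101,136', '105,135', '105,134', '105,132', '103,131', '106,134', '109,136', '111,141', '111,139', '111,136']
477 ['81,125', '80,123', '85,123', '87,125', '90,125', '94,124', '96,124', '97,128', '98,139', '95,155', '92,164', '92,165', '91,166', '93,165', '100,157', '105,151', '105,145', '106,134', '103,124', '104,110', '100,103', '96,109', '97,123', '96,129', '100,132', '97,133', '94,136', '93,137', '95,136', '97,135', '99,135', '98,133', '97,133', '99,132', '101,134', '106,136', '108,139', '108,140']
```

arm_command(commands=[0.1,0.07,-0.2,0,0.01,0.02,-1,0.3,0.22,-0.4,0,0.02,0.04,-1,0.5,0.37,-0.5,0,0.03,0.06,-1,0.75,0.55,-0.5,0,0.03,0.06,-1,1,0.73,-0.5,0,0.03,0.06,-1,1,0.73,-0.5,0,0.03,0.06,-1])

```text
t: 9.2
eef_pos: [467.1, -205.9, 161.4]
tcp_rot: [[-0.233, 0.972, -0.019], [0.97, 0.234, 0.059], [0.062, -0.004, -0.998]]
wrist_force: [-0.5, 0.2, -1.2]
width: 37.8
finger_force: 40.8
```

Run:
```python
from h import *
move((529.1,3.4,168),(.974,.2267));print(env.get_obs()['finger_force'])
```

```text
t 9.20 pos [ 467.1 -205.9  161.4] y [ 0.972  0.234 -0.004] z [-0.019  0.059 -0.998] F [-0.5  0.2 -1.2] w 37.8 | shift [1.891 1.092 0.047] wz 0.004
40.75177790829912
```

arm_command(commands=[0.2,0.11,0,0,0,0,-1,0.5,0.28,0,0,0,0,-1,0.8,0.45,0,0,0,0,-1,1,0.57,0.02,0,0,0.002,-1,1,0.57,0.02,0,0,0.002,-1])

```text
t: 9.7
eef_pos: [499.3, -96.7, 165.2]
tcp_rot: [[-0.228, 0.973, -0.019], [0.972, 0.229, 0.058], [0.061, -0.005, -0.998]]
wrist_force: [0.0, -0.5, -0.7]
width: 37.7
finger_force: 40.8
```

arm_command(commands=[0.2,0.11,0,0,0,0,-1,0.5,0.28,0,0,0,0,-1,0.75,0.43,0,0,0,0,-1,0.88,0.52,0.02,0,0,0,-1,0.88,0.52,0.02,0,0,0,-1,0.88,0.52,0.02,0,0,0,-1])

```text
t: 10.3
eef_pos: [529.4, -3.5, 168.7]
tcp_rot: [[-0.224, 0.974, -0.018], [0.973, 0.224, 0.057], [0.059, -0.005, -0.998]]
wrist_force: [0.6, -0.9, -1.2]
width: 37.7
finger_force: 40.8
```

Run:
```python
from h import *
move((529.1,3.4,125),(.974,.2267));print(env.get_obs()['finger_force'])
c,im=snap('wrist','w8.png'); hsv=cv2.cvtColor(im,cv2.COLOR_RGB2HSV)
o=cv2.inRange(hsv,(4,200,140),(14,255,255))
n,l,s,ce=cv2.connectedComponentsWithStats(o)
for k in range(1,n):
    if s[k,4]>60: print(s[k],ce[k].round(0))
t,im=snap('top','t8.png');hsv=cv2.cvtColor(im,cv2.COLOR_RGB2HSV)
o=cv2.inRange(hsv[190:270,200:350],(4,180,120),(14,255,255));n,l,s,ce=cv2.connectedComponentsWithStats(o)
for k in range(1,n):
    if s[k,4]>10: print('top',s[k],ce[k]+[200,190],onz(t,[ce[k]+[200,190]],100))
```

```text
t 10.30 pos [529.4  -3.5 168.7] y [ 0.974  0.224 -0.005] z [-0.018  0.057 -0.998] F [ 0.6 -0.9 -1.2] w 37.7 | shift [0.042 0.015 0.44 ] wz -0.001
40.7566027273424
```

Run:
```python
from h import *
for n in('w8','t8','sc8'):
    if n=='sc8': snap('scene','sc8.png')
    hsv=cv2.cvtColor(cv2.imread(f'pics/{n}.png'),cv2.COLOR_BGR2HSV)
    o=cv2.inRange(hsv,(2,170,70),(16,255,255));m,l,s,ce=cv2.connectedComponentsWithStats(o)
    for k in range(1,m):
        if s[k,4]>15: print(n,s[k],ce[k].round(0),hsv[l==k].mean(0).round(0))
```

```text
w8 [273 119  13  15 148] [279. 126.] [ 15. 242. 177.]
w8 [351 119  19  15 242] [359. 126.] [ 15. 247. 178.]
w8 [628 245  12  21  24] [634. 254.] [  3. 197. 157.]
w8 [596 267  32  55  78] [612. 294.] [  4. 197. 154.]
w8 [283 282   9  12  57] [287. 289.] [ 14. 178. 120.]
w8 [350 283   8  12  57] [353. 289.] [ 14. 178. 121.]
w8 [407 340  16  19 163] [413. 349.] [  4. 221. 104.]
t8 [ 69 115  22   6  54] [ 78. 117.] [  7. 180. 179.]
t8 [  0 116  12   7  50] [  6. 120.] [  8. 187. 167.]
t8 [ 67 129  23  63 439] [ 84. 161.] [  8. 190. 132.]
t8 [ 68 130   6   6  26] [ 71. 132.] [  7. 180. 218.]
t8 [  1 145  39  11 147] [ 20. 151.] [  8. 186. 185.]
t8 [330 163  17  19  39] [335. 169.] [  3. 174. 117.]
t8 [137 213  19   2  19] [146. 214.] [  8. 180.  90.]
sc8 [90 33  5  5 19] [92. 35.] [ 10. 201. 102.]
sc8 [ 17  35  37  26 206] [36. 48.] [  9. 205. 113.]
sc8 [ 56  37  63  64 904] [92. 71.] [  9. 219.  94.]
sc8 [311  99  24   7  43] [321. 102.] [  3. 187. 125.]
sc8 [335 103  22   7  39] [348. 106.] [  3. 186. 130.]
sc8 [ 92 143  50  14 296] [117. 150.] [ 10. 190. 107.]
sc8 [341 162  32  25 583] [357. 174.] [  5. 193.  90.]
sc8 [238 168  13  38 237] [245. 188.] [ 12. 209. 130.]
```

Run:
```python
from h import *
c=camera_info('wrist');o=env.get_obs();p=np.array(o['eef_pos']);u=np.array([-.2267,.974,0]);e=np.array([.974,.2267,0])
for uv in((273,126),(370,126)):
    q=onz(c,[uv],112)[0]; print('orange',q.round(1),'along',((q-p)@u).round(1),'across',((q-p)@e).round(1))
s=camera_info('scene');q=onz(s,[(245,188)],90)[0];print('scene',q,(q-p)@u,(q-p)@e)
h=cv2.cvtColor(cv2.imread('pics/w8.png'),cv2.COLOR_BGR2HSV)
for y in(121,126,131):print([tuple(map(int,h[y,x])) for x in list(range(266,290,3))+list(range(348,376,3))])
```

```text
orange [483.3  56.9 112. ] along 69.4 across -31.2
orange [547.2  71.4 112. ] along 69.1 across 34.2
scene [509.65313619  59.55664427  90.        ] 66.08955238245072 -5.001645952848893
[(19, 112, 153), (20, 115, 155), (18, 133, 150), (15, 255, 184), (18, 255, 193), (15, 255, 185), (15, 255, 180), (18, 106, 137), (17, 112, 130), (15, 229, 168), (15, 255, 184), (15, 255, 183), (15, 255, 183), (19, 255, 195), (15, 255, 186), (16, 255, 182), (20, 89, 134), (21, 88, 130)]
[(20, 112, 153), (20, 111, 151), (18, 125, 141), (15, 255, 185), (18, 255, 193), (16, 255, 186), (15, 255, 182), (18, 111, 131), (18, 116, 128), (16, 242, 173), (15, 255, 184), (15, 255, 185), (15, 255, 184), (20, 255, 196), (16, 255, 188), (16, 245, 172), (21, 96, 136), (21, 91, 132)]
[(21, 109, 150), (20, 108, 151), (20, 114, 154), (15, 255, 180), (17, 255, 192), (16, 255, 186), (15, 255, 180), (18, 114, 130), (18, 118, 127), (15, 243, 169), (15, 255, 182), (15, 255, 184), (15, 255, 183), (19, 255, 197), (15, 255, 183), (15, 192, 153), (21, 86, 134), (21, 88, 131)]
```

arm_command(commands=[0.05,0.017,0.1,0,0,0,-1,0.05,0.017,0.25,0,0,0,-1,0.05,0.017,0.4,0,0,0,-1,0.05,0.017,0.49,0,0,0,-1,0.05,0.017,0.54,0,0,0,-1,0.05,0.017,0.56,0,0,0,-1,0.05,0.017,0.56,0,0,0,-1])

```text
t: 11.15
eef_pos: [529.5, 6.1, 113.6]
tcp_rot: [[-0.224, 0.974, -0.017], [0.973, 0.225, 0.057], [0.06, -0.004, -0.998]]
wrist_force: [-0.1, 0.0, -1.4]
width: 38.1
finger_force: 40.7
```

arm_command(commands=[0,0,0.02,0,0,0,-1,0,0,0.04,0,0,0,-1,0,0,0.06,0,0,0,-1,0,0,0.06,0,0,0,-1])

```text
t: 11.55
eef_pos: [529.2, 6.6, 107.4]
tcp_rot: [[-0.225, 0.974, -0.017], [0.973, 0.225, 0.057], [0.06, -0.004, -0.998]]
wrist_force: [-0.1, 0.6, -0.8]
width: 37.3
finger_force: 40.7
```

arm_command(commands=[-0.01,0,0.02,0,0,0,-1,-0.01,0,0.03,0,0,0,-1,-0.01,0,0.03,0,0,0,-1])

```text
t: 11.85
eef_pos: [529.4, 5.7, 104.4]
tcp_rot: [[-0.224, 0.974, -0.017], [0.973, 0.225, 0.057], [0.06, -0.004, -0.998]]
wrist_force: [-1.1, -1.1, -0.5]
width: 37.9
finger_force: 40.8
```

arm_command(commands=[0,0,0.01,0,0,0,-1,0,0,0.02,0,0,0,-1,0,0,0.02,0,0,0,-1])

```text
t: 12.15
eef_pos: [529.4, 5.7, 103.3]
tcp_rot: [[-0.224, 0.974, -0.017], [0.973, 0.225, 0.058], [0.06, -0.004, -0.998]]
wrist_force: [-9.2, -0.4, 18.8]
width: 37.8
finger_force: 41.7
```

Run:
```python
from h import *
o=env.get_obs();R=np.array(o['tcp_rot']);print(R.T@np.array(o['wrist_force']),R.T@np.array(o['moment']))
```

```text
[  2.7714147   -9.14063657 -18.64446476] [ 1.75176459  0.30597648 -0.01075287]
```

arm_command(commands=[0,-0.01,0,0,0,0,-1,0,-0.01,0,0,0,0,-1])

```text
t: 12.35
eef_pos: [528.7, 5.5, 103.0]
tcp_rot: [[-0.224, 0.974, -0.016], [0.973, 0.225, 0.057], [0.06, -0.003, -0.998]]
wrist_force: [-1.7, -0.1, 6.8]
width: 37.8
finger_force: 40.9
```

Run:
```python
from h import *
o=env.get_obs();R=np.array(o['tcp_rot']);print(R.T@np.array(o['wrist_force']),R.T@np.array(o['moment']),o['eef_pos'])
```

```text
[ 0.64855707 -1.68169512 -6.77933412] [ 0.5230893  -0.02747361  0.1440989 ] [528.675064     5.5063965  102.96787521]
```

arm_command(commands=[0,-0.003,0.01,0,0,0,-1,0,-0.003,0.01,0,0,0,-1])

```text
t: 12.55
eef_pos: [528.7, 5.5, 102.6]
tcp_rot: [[-0.224, 0.974, -0.016], [0.973, 0.225, 0.058], [0.06, -0.002, -0.998]]
wrist_force: [-5.0, -0.5, 20.4]
width: 37.6
finger_force: 41.7
```

Run:
```python
from h import *
o=env.get_obs();R=np.array(o['tcp_rot']);print(R.T@np.array(o['wrist_force']),R.T@np.array(o['moment']),o['eef_pos'])
```

```text
[  1.85840735  -4.9929206  -20.28984228] [1.2397877  0.28773309 0.22421566] [528.65250847   5.48162206 102.57606544]
```

arm_command(commands=[0,-0.005,0,0,0,0,0,0,-0.005,0,0,0,0,0.3,0,-0.005,0,0,0,0,0.7,0,-0.005,0,0,0,0,1,0,-0.005,0,0,0,0,1], newtons=20)

```text
t: 13.05
eef_pos: [527.6, 5.6, 101.4]
tcp_rot: [[-0.225, 0.974, -0.017], [0.973, 0.225, 0.057], [0.06, -0.004, -0.998]]
wrist_force: [0.3, -0.3, 0.6]
width: 85.4
finger_force: 0.0
```

arm_command(commands=[0,0,-0.1,0,0,0,1,0,0,-0.3,0,0,0,1,0,0,-0.6,0,0,0,1,0,0,-0.95,0,0,0,1,0,0,-0.95,0,0,0,1])

```text
t: 13.55
eef_pos: [531.2, -0.5, 200.9]
tcp_rot: [[-0.224, 0.974, -0.011], [0.973, 0.224, 0.058], [0.059, 0.002, -0.998]]
wrist_force: [0.8, 0.0, -0.7]
width: 85.3
finger_force: 0.0
```

Run:
```python
from h import *
c,im=snap('wrist','w9.png');hsv=cv2.cvtColor(im,cv2.COLOR_RGB2HSV);o=env.get_obs();p=np.array(o['eef_pos']);print(o['t'],p)
b=cv2.inRange(hsv,(2,170,70),(16,255,255));m,l,s,ce=cv2.connectedComponentsWithStats(b)
for k in range(1,m):
    if s[k,4]>40: print(s[k],ce[k].round(0))
# pale wood spindle mask: centre column per row
for y in range(90,300,10):
    r=hsv[y,240:400]; g=np.nonzero(np.abs(np.diff(cv2.GaussianBlur(r[:,2:3].astype(np.float32),(1,3),0)[:,0]))>10)[0]+240
    print(y,g.tolist(),tuple(map(int,hsv[y,318])))
```

```text
13.6 [ 5.30347162e+02 -7.05089628e-02  1.98803832e+02]
[276 121  23  14 261] [288. 128.]
[336 121  23  14 265] [346. 128.]
[595 215  21  43  57] [605. 236.]
[282 260  20  15 183] [292. 268.]
[334 260  19  15 175] [343. 268.]
[ 361  289   56   52 1927] [388. 315.]
90 [286, 307, 313, 314, 315, 316, 319, 320, 321, 349] (111, 42, 84)
100 [314, 315, 319, 320, 321] (12, 36, 105)
110 [297, 336, 337, 348] (22, 90, 172)
120 [287, 291, 292, 293, 294, 297, 298, 299, 300, 334, 335, 336, 341, 342, 343, 348] (22, 90, 165)
130 [275, 276, 297, 298, 335, 336, 358, 359] (22, 87, 170)
140 [298, 335, 336, 347, 348] (22, 86, 167)
150 [288, 301, 332, 347] (22, 89, 169)
160 [288, 289, 300, 301, 332, 333, 347] (22, 91, 166)
170 [297, 298, 335, 336, 337] (22, 92, 172)
180 [294, 295, 336, 338, 339, 346] (22, 89, 172)
190 [289, 293, 294, 339, 340, 345, 346] (22, 84, 171)
200 [289, 293, 340, 341, 345, 346] (22, 87, 162)
210 [296, 336, 337, 345, 346] (22, 87, 168)
220 [300, 333, 344, 345, 346] (22, 92, 167)
230 [289, 290, 294, 339, 340, 345, 346] (22, 90, 168)
240 [294, 301, 302, 303, 305, 306, 307, 308, 309, 325, 326, 327, 328, 329, 331, 332, 333, 339, 344, 345, 346] (23, 92, 169)
250 [300, 301, 330, 331, 333, 334, 335, 344, 345] (21, 89, 170)
260 [290, 291, 292, 300, 301, 302, 303, 330, 331, 332, 333, 334, 342, 343, 344] (22, 94, 166)
270 [303, 304, 329, 330] (22, 82, 171)
280 [377, 378, 397] (22, 83, 168)
290 [362, 363, 364] (21, 94, 139)
```

Run:
```python
from h import *
im=cv2.imread('pics/w9.png');hsv=cv2.cvtColor(im,cv2.COLOR_BGR2HSV)
print([(y,*map(int,hsv[y,322])) for y in list(range(98,112,2))+list(range(270,296,2))])
c=camera_info('wrist');p=np.array(env.get_obs()['eef_pos']);u=np.array([-.2267,.974,0])
for n,uv,z in(('orange tips',(317,128),112),('fixed tips',(317,267.5),112),('near end',(317,105),107),('far end 278',(317,278),122),('far end 285',(317,285),122),('far 290',(317,290),122)):
    q=onz(c,[uv],z)[0];print(n,q.round(1),((q-p)@u).round(1))
```

```text
[(98, 106, 16, 178), (100, 30, 3, 166), (102, 20, 95, 167), (104, 21, 95, 167), (106, 22, 96, 165), (108, 21, 94, 166), (110, 21, 95, 169), (270, 22, 95, 167), (272, 21, 97, 166), (274, 22, 96, 162), (276, 21, 95, 159), (278, 21, 97, 158), (280, 21, 97, 161), (282, 22, 95, 161), (284, 21, 98, 161), (286, 20, 99, 149), (288, 20, 99, 149), (290, 20, 100, 146), (292, 21, 98, 148), (294, 21, 104, 150)]
orange tips [513.6  64.7 112. ] 66.9
fixed tips [540.2 -53.2 112. ] -54.0
near end [509.7  81.6 107. ] 84.2
far end 278 [541.3 -57.5 122. ] -58.4
far end 285 [542.8 -64.1 122. ] -65.2
far 290 [543.9 -69.  122. ] -70.2
```

```bash
python3 -c "
from bench import env
print(env.close_job())"
```

```text
the job is handed in; nothing more can be done
None
```

I handed the job in at about 14 s; it returned no verdict. In the last wrist picture, the orange rest stands about 121 mm from the wooden one. The spindle lies in both Vs, about 58 mm from its middle to the orange V and 63 mm to the wooden one. The gripper was open and clear. I never drove near the bottle, tin or key, but did not re-measure them at the end.

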